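# Index the coppersmith's turntable and set its brake

## Task

The copper sugar bowl stands on the spoked turntable, ready for engraving. With one finger push a spoke to turn the table until the tooth on its rim stands tip to tip with the fixed index wedge, and only then push the brake lever fully home so that its rubber pad lies against the table's rim. Do not touch or lift the bowl riding on the table, leave the cup, grinder and dish where they are, and finish clear of everything.

Things in the scene. Friction and masses are not known exactly. Their poses are not given: they have to be found in the camera images.
- stand: fixed dark steel stand: round foot 200 mm across, 12 mm thick, with two lugs 50 mm wide, 12 mm thick: one reaches 160 mm from the axis along the stand's +x (carries the index wedge), the other 195 mm along its +y (carries the brake). Origin: on the turntable's upright axis at bench height; z up.
- turntable (a joint): angle of the turntable (steel disc 170 mm across, 30 to 70 mm above the bench), rad: 0 with the tooth at the index wedge, positive counter-clockwise seen from above. Starts between +0.5 and +1.6, so it must be turned clockwise. No stop at 0; dry friction about 0.2 N m (2 N at a spoke); stays where it is left.
- spoke0 (a point): middle of the bare part (on the bar's axis, 118 mm from the turntable's axis) of one of the table's four steel spokes, the one 45 degrees counter-clockwise (from above) of the tooth. The spokes are level round bars 12 mm thick, axes 60 mm above the bench, from the disc's rim (85 mm from the axis) to round wooden knobs 24 mm thick centred 140 mm from the axis; they turn with the table.
- spoke1 (a point): the same on the spoke 135 degrees counter-clockwise of the tooth
- spoke2 (a point): the same on the spoke 225 degrees counter-clockwise of the tooth
- spoke3 (a point): the same on the spoke 315 degrees counter-clockwise of the tooth
- tooth_tip (a point): outer tip of the tooth, a dark pointed nib 28 mm wide on the turntable's rim, with a dark rib 10 mm wide and 5 mm high leading to it on the disc's top; the tip lies 99 mm from the axis, its top 78 mm above the bench
- index_tip (a point): inner tip of the fixed index wedge, a small steel block with a point towards the axis, on the stand's lug along its +x (the side away from the robot, give or take the stand's yaw); the tip lies 105 mm from the axis, 42 mm above the bench, and the spokes pass over the wedge
- brake (a joint): angle of the brake lever about its upright pivot, rad: 0 released, 0.9 fully home at its stop with the pad against the table's rim; grows counter-clockwise seen from above. Starts between 0 and 0.25. Dry friction about 0.12 N m (1 to 1.5 N at the knob); stays where it is left. It does not bind the table here: keep the table still after braking.
- brake_pivot (a point): on the brake lever's pivot axis, 165 mm from the turntable's axis along the stand's +y (robot's left), 51 mm above the bench. From the pivot a low arm with a rubber pad (29 to 49 mm above the bench, 80 mm long) points 90 degrees counter-clockwise from the handle; it swings below the spokes. Brake home: handle along the stand's -x, pad arm along its -y.
- brake_knob (a point): middle of the wooden knob (22 mm thick, 57 to 87 mm above the bench) on the end of the brake's handle, 105 mm from the pivot. The handle is a level steel bar 14 mm wide, 45 to 57 mm above the bench, 110 mm long from the pivot. It is pushed from its outer side (away from the table) inwards.
- sugar_bowl: loose lidded copper bowl, 86 mm across, 94 mm high, 0.35 kg, standing near the middle of the turntable's top, 70 mm above the bench; origin at the centre of its underside. It rides round with the table.
- cup: loose copper cup, 80 mm across, 85 mm high, on the bench to the right; origin under its centre
- grinder: loose brass grinder, 52 mm across, 166 mm high, on the bench to the right; origin under its centre
- dish: loose steel dish, 110 mm across, 35 mm high, on the bench beyond the brake; origin under its centre
Mind the look-alikes: they are no part of the job. What is shaped like the sugar_bowl but purple or turquoise is not meant.

How it is judged (in metres and radians):
On the way, in this order (a step that is already met when the one before it is completed fails the run):
1. a finger pushes a spoke and the table turns clockwise ((contact force between the fingers and spoke0_bar above 0.3 N or contact force between the fingers and spoke0_knob above 0.3 N or contact force between the fingers and spoke1_bar above 0.3 N or contact force between the fingers and spoke1_knob above 0.3 N or contact force between the fingers and spoke2_bar above 0.3 N or contact force between the fingers and spoke2_knob above 0.3 N or contact force between the fingers and spoke3_bar above 0.3 N or contact force between the fingers and spoke3_knob above 0.3 N) and velocity of joint turntable below -0.02 rad/s).
2. tooth at the index wedge, table still, brake not yet home (value of joint turntable between -0.05 and 0.05 rad and velocity of joint turntable between -0.03 and 0.03 rad/s and value of joint brake below 0.6 rad), for 0.2 s.
3. brake lever home with the tooth still at the wedge (value of joint turntable between -0.05 and 0.05 rad and value of joint brake above 0.82 rad), for 0.2 s.
At the end, for the whole second after the job is handed in: Tooth within 0.05 rad (about 5 mm at the rim) of the index wedge and the table still, brake lever at 0.82 rad or more of its 0.9, bowl upright and at rest on the table within 25 mm of its axis (all of step 3 and velocity of joint turntable between -0.03 and 0.03 rad/s and angle between sugar_bowl's own z axis and vertical below 0.1 rad and horizontal distance between sugar_bowl and stand below 0.025 m and z of sugar_bowl in the frame of stand between 0.065 and 0.078 m and linear speed of sugar_bowl below 0.02 m/s); the robot touches nothing.
It fails at once if the robot touches the sugar bowl (contact force between any of the fingers, the arm and sugar_bowl above 0.5 N).
It fails at once if the bowl is lifted or tipped (z of sugar_bowl in the frame of stand above 0.085 m or angle between sugar_bowl's own z axis and vertical above 0.2 rad).
It fails at once if the brake is pushed home while the tooth is away from the wedge (value of joint brake above 0.82 rad and not (value of joint turntable between -0.1 and 0.1 rad)).
It fails at once if the cup, grinder or dish is moved more than 20 mm (distance of any of cup, grinder, dish from where it was at the start of the episode above 0.02 m).
It also fails if it takes over 56 s, if anything falls off the work surface, if the arm or the gripper's body presses on something with over 40 N, if the wrist force passes 120 N, or if a joint passes its speed limit or range.

## Robot

A 6-joint arm with a two-finger parallel gripper is mounted at the origin on the work surface. World frame = base frame: x ahead of the robot, y to its left, z up, the work surface at z = 0. Lengths are in mm, angles in rad, forces in N, time in s.
With the tool pointing down it reaches from about 275 to 1000 mm from the base axis. Payload 8.4 kg.
Tool frame: the origin (TCP) lies midway between the tips of the shut fingers; the grasp point (between the pads) lies 19 mm behind it; z points along the fingers, y is the line along which they close (so a half turn about z gives the same grasp; the last joint's range is limited). The gripper opens to 85 mm and grips with 20 to 120 N. Pads are 22 mm wide; open, the fingers measure 114 mm over their backs; the gripper's body (76 mm by 85 mm) begins 54 mm behind the grasp point. The pads swing forward as they close: fully open they stand 13 mm farther back than shut.
Start: joints at [1.311, 0.353, 1.633, -0, 1.155, -0.002], TCP at [159.344, 604.348, 207.781] pointing down, gripper open.
Joint ranges: [-2.63, 2.63], [-0.92, 2.1], [0.06, 2.66], [-1.3, 4.44], [0, 2.69], [-3.02, 3.02]. Speed limits (rad/s): [2.22, 2.22, 2.79, 3.14, 3.14, 3.14].

## Interface

Orientations are given as [roll, pitch, yaw] about the fixed x, y, z axes, in that order (R = Rz(yaw) Ry(pitch) Rx(roll)).
In Python, from rig import r, cams gives the robot as it stands. The module is installed in compiled form; this text tells all that it offers.
- The arm moves only by the tool send_rows, never from a script. Its argument "targets" is one flat list of numbers, 7 for each row, row after row: the shift along the tool's x, y, z in m, then the turn, a rotation vector about the tool's x, y, z in rad, then the opening, from -1 (shut) to 1 (fully open). In form: [tx, ty, tz, wx, wy, wz, fingers, tx, ty, tz, wx, wy, wz, fingers, ...]. A call has 1 to 12 rows; each row is the pose to reach, as a shift and turn from the pose commanded when the call began, along the tool's axes at that moment; what a row does not reach only later rows make up. A row lasts 1/12 s, in which the tool goes at most 41.7 mm and 7.16 degrees, less where a joint would pass 70% of its speed; a pose out of reach is approached as far as the arm can. A call with a gripper value outside its range is refused whole. The fingers move at their own pace and stop on an object; "grip_force" is the grip in N (left out, the last holds). Time passes only in rows, so rows that repeat a pose let the fingers close. It gives the time, the measured TCP pose, the force, the opening and the grip force at its end, in the units of the state.
- r.sense(): the state, without advancing time (a new reading comes with each control period).
- cams.grab_frame(name): name is "scene" or "top" or "wrist"; returns a dict with "color" (480x640x3 uint8, blue, green, red), "fx", "fy", "cx", "cy" (pixels), "xyz" and "attitude" of the camera in the world. Camera axes: x right, y down, z forward; pixel columns grow to the right and rows downward; lengths in mm; the calibration is good to about 2 mm. A picture is of the moment at which its call begins. There is no depth.
- r.sign_off(): hands the job in; it is judged then, once.
The state is a dict: "clock": time; "qpos": joint angles; "qvel": joint speeds; "joint_efforts": joint torques, N m; "eef_pos": TCP position; "tcp_rot": TCP orientation; "contact_force": force on the tool from outside, world axes, zero at the start; "wrist_torque": the same for the moment, N m; "opening": opening from 0.0 (shut) to 1.0 (fully open); "grasp_force": force on a finger pad.
Only numpy, scipy, OpenCV 4.12 (cv2) and the standard library are available. Lean on these libraries where they do the work, as an engineer would, in place of code of your own. Each camera call takes 0.05 s, during which the arm holds its last target. There are 200 camera calls.

## Working session

There is one attempt and no reset: what is moved stays moved. The work goes in short steps, Python scripts to look and compute and a tool call to move; the robot and the scene stay as the last step left them, time stands still between calls to the robot, and variables do not carry over. Pictures are saved under pics/ and viewed, at most 12 in all, crops included, and the job is handed in when it is done.

Besides the shell and the picture viewer there is one more tool, called after "Call:" in YAML: its name, and indented under it one key for each argument. send_rows: Moves the arm, as the interface text tells. Its arguments: {"type":"object","properties":{"targets":{"type":"array"},"grip_force":{"type":"number"}},"required":["targets"]}

```bash
mkdir -p pics
cat > h.py <<'E'
import numpy as np, cv2
from scipy.spatial.transform import Rotation as Ro
from rig import r, cams
def cam(f):
    a=np.array(f["attitude"],float)
    R=a if a.shape==(3,3) else Ro.from_euler('xyz',a).as_matrix()
    return R,np.array(f["xyz"],float)
def ray(f,u,v):
    R,p=cam(f); d=R@np.array([(u-f["cx"])/f["fx"],(v-f["cy"])/f["fy"],1]); return p,d/np.linalg.norm(d)
def plane(f,u,v,z):
    p,d=ray(f,u,v); return p+d*(z-p[2])/d[2]
def proj(f,X):
    R,p=cam(f); c=R.T@(np.array(X,float)-p); return np.array([f["cx"]+f["fx"]*c[0]/c[2],f["cy"]+f["fy"]*c[1]/c[2]])
def tri(a,b):
    (p,d),(q,e)=a,b; A=np.stack([d,-e],1); s=np.linalg.lstsq(A,q-p,rcond=None)[0]
    x,y=p+s[0]*d,q+s[1]*e; return (x+y)/2,np.linalg.norm(x-y)
E
python3 - <<'E'
from h import *
for n in("scene","top"):
    f=cams.grab_frame(n); cv2.imwrite(f"pics/{n}0.png",f["color"]); print(n,{k:f[k] for k in f if k!="color"})
print(r.sense())
E
```

```text
scene {'fx': 449.2946412407071, 'fy': 449.2946412407071, 'cx': 321.18110976642896, 'cy': 238.5677595211563, 'xyz': array([1001.28368523, -291.30424652,  721.26532987]), 'attitude': array([-2.48823431,  0.00490235,  1.08051516])}
top {'fx': 520.7495518429149, 'fy': 520.7495518429149, 'cx': 320.810902189477, 'cy': 238.19109906041027, 'xyz': array([ 451.04713857,  -67.77234216, 1222.38570212]), 'attitude': array([-3.03845689, -0.02128968, -1.56103702])}
{'clock': 0.1, 'qpos': array([ 1.31060230e+00,  3.53585882e-01,  1.63408196e+00, -1.27658236e-05,
        1.15520741e+00, -2.38390999e-03]), 'qvel': array([ 8.11684022e-04, -3.68049983e-03, -2.74443340e-03, -2.08278039e-04,
       -5.79722000e-04, -9.55588594e-06]), 'joint_efforts': array([ 1.20505018e-03, -6.06357765e+01, -3.42820644e+01,  1.71822126e-04,
        3.93496957e-03, -1.30067988e-06]), 'eef_pos': array([159.22479967, 603.88775111, 207.12291212]), 'tcp_rot': array([-3.14031003e+00,  8.61492782e-06,  2.88378770e+00]), 'contact_force': array([ 0.50463253,  0.01281144, -0.71300617]), 'wrist_torque': array([-0.02995187,  0.01452159,  0.01041168]), 'grasp_force': 0.0, 'opening': 1.0007490726547488}
```

View pics/scene0.png

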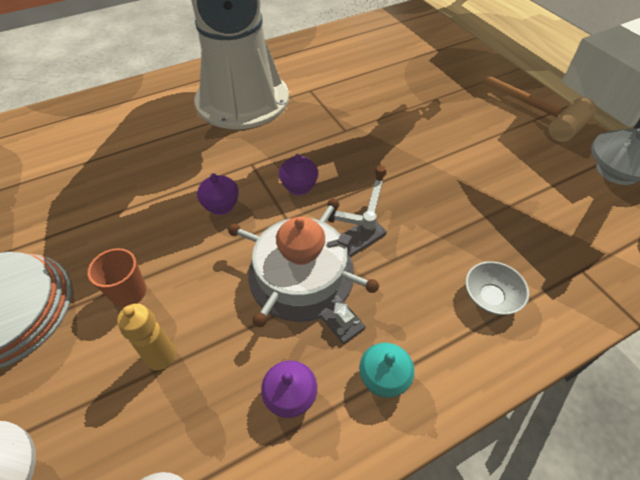

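View pics/top0.png

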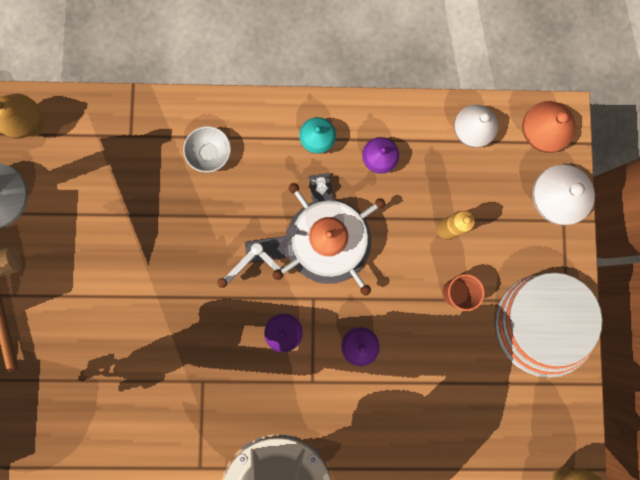

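The scene view shows the copper bowl on the disc (300,240), the dark rib and tooth pointing left at about (340,243), and the index wedge at (343,315). The brake pivot is at (370,215) and its knob at (380,173). In the top view the disc is at (330,239), the wedge at (320,183), and the pivot at (257,249). The brake knob is at (222,283), and the spoke knobs are at (294,188), (380,204), (366,290) and (278,275).

Possible mix-ups:
- **Bowl:** copper (328,237) is the right one. Purple (380,155), (283,333), (360,347), turquoise (318,135) and big orange (550,127) are not.
- **Knobs:** spoke knob (278,275) and brake knob (222,283) look alike. The brake knob is the one on the bar from the pivot at (257,249).

Next I'll measure these and check a close crop.

Run:
```python
from h import *
t=cams.grab_frame("top"); s=cams.grab_frame("scene")
def brown(f):
    h=cv2.cvtColor(f["color"],cv2.COLOR_BGR2HSV); 
    return ((h[...,0]<14)&(h[...,1]>120)&(h[...,2]<125)&(h[...,2]>30)).astype(np.uint8)
def cen(f,u,v,w=9):
    m=brown(f); k=np.zeros_like(m); k[v-w:v+w+1,u-w:u+w+1]=1; ys,xs=np.nonzero(m&k); return xs.mean(),ys.mean(),len(xs)
K={"kA":((294,188),(372,286)),"kB":((380,204),(260,320)),"kC":((366,290),(233,231)),"kD":((278,275),(333,206)),"brk":((222,283),(380,173))}
P={}
for n,(a,b) in K.items():
    ca,cb=cen(t,*a),cen(s,*b); X,g=tri(ray(t,*ca[:2]),ray(s,*cb[:2])); P[n]=X
    print(n,np.round(ca,1),np.round(cb,1),X.round(1),"gap",round(g,1),"top@60",plane(t,*ca[:2],60).round(1))
c=np.mean([P[k] for k in("kA","kB","kC","kD")],0); print("axis",c, [np.linalg.norm((P[k]-c)[:2]).round(1) for k in P], [np.degrees(np.arctan2(*(P[k]-c)[1::-1])).round(1) for k in P])
x=cv2.resize(t["color"][155:305,205:405],None,fx=4,fy=4,interpolation=3); cv2.imwrite("pics/c1.png",x)
x=cv2.resize(s["color"][160:350,210:410],None,fx=3,fy=3,interpolation=3); cv2.imwrite("pics/c2.png",x)
```

```text
kA [293.8 187.1  64. ] [372.2 284.8  79. ] [686.1 -29.   67.1] gap 0.9 top@60 [687.3 -29.1  60. ]
kB [380.8 206.1 139. ] [259.4 319.6 128. ] [ 648.2 -224.7   54.5] gap 5.3 top@60 [ 646.4 -226.5   60. ]
kC [365.9 291.6  87. ] [232.9 228.2  78. ] [ 453.6 -192.    61.8] gap 1.4 top@60 [ 453.4 -192.8   60. ]
kD [278.  274.4  65. ] [333.6 202.7  61. ] [489.8   4.1  65.3] gap 2.6 top@60 [489.4   3.2  60. ]
brk [223.1 282.1  26. ] [379.2 172.7  70. ] [471.  121.7  76.1] gap 0.3 top@60 [471.2 124.3  60. ]
axis [ 569.41725752 -110.40116473   62.15886035] [np.float64(142.3), np.float64(138.8), np.float64(141.7), np.float64(139.4), np.float64(252.1)] [np.float64(34.9), np.float64(-55.4), np.float64(-144.8), np.float64(124.8), np.float64(113.0)]
```

View pics/c1.png

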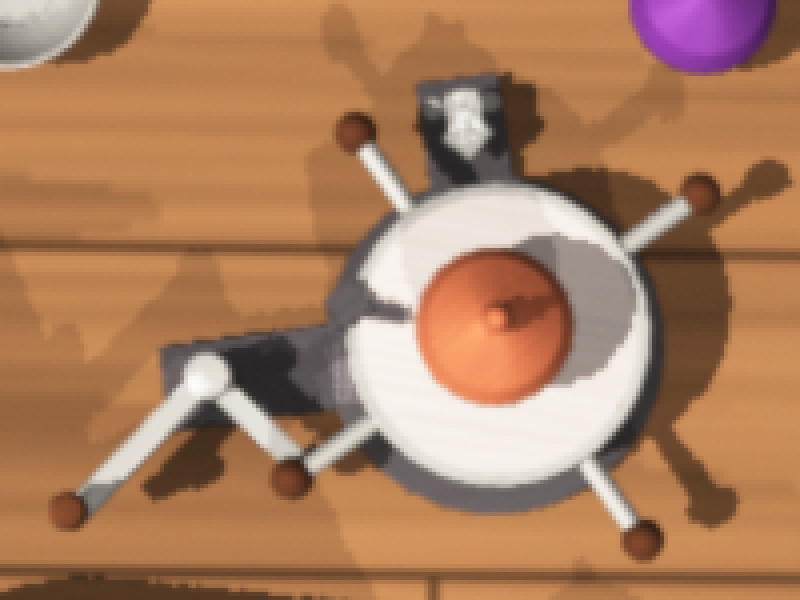

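View pics/c2.png

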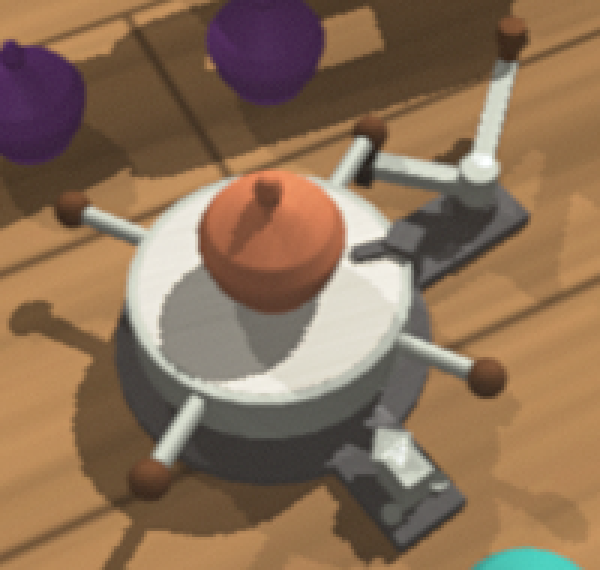

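Crop 1 shows the rib and tooth pointing left at about crop (335,310), between knobs A (355,130) and D (290,480). So D is spoke0, A is spoke3, C is spoke1 and B is spoke2. The wedge tip is at crop (470,157), and the pivot cap at (207,375) carries the bar to the brake knob at (67,510). Crop 2 agrees: wedge tip near (380,432), pivot cap (480,165). Knob heights came out at 55–67 mm against the given 60, and radii at 139–142 against 140.

Run:
```python
from h import *
t=cams.grab_frame("top"); s=cams.grab_frame("scene")
T=lambda a,b:(205+(a+.5)/4-.5,155+(b+.5)/4-.5); S=lambda a,b:(210+(a+.5)/3-.5,160+(b+.5)/3-.5)
c=np.array([569.4,-110.4]); ang=lambda X:(np.degrees(np.arctan2(X[1]-c[1],X[0]-c[0])).round(1),np.hypot(*(X[:2]-c)).round(1))
for n,a,b,z in(("wedge",T(470,157),S(380,432),42),("pivot",T(207,375),S(480,165),60),("tooth",T(332,312),S(415,256),78)):
    X,g=tri(ray(t,*a),ray(s,*b)); Y=plane(t,*a,z); print(n,X.round(1),round(g,1),ang(X),"top",Y.round(1),ang(Y))
# bowl and disc centre from top
h=cv2.cvtColor(t["color"],cv2.COLOR_BGR2HSV)
m=((h[...,1]<45)&(h[...,2]>110)).astype(np.uint8); m[:, :285]=0;m[:,375:]=0;m[:198]=0;m[285:]=0
m=cv2.morphologyEx(m,cv2.MORPH_OPEN,np.ones((9,9)));k=max(cv2.findContours(m,0,2)[0],key=cv2.contourArea)
e=cv2.fitEllipse(cv2.convexHull(k)); print("disc",e,plane(t,*e[0],70).round(1))
for n,u,v in(("purp1",283,333),("purp2",360,347)): print(n,plane(t,u,v,50).round())
```

```text
wedge [676.5 -93.1  41.1] 1.5 (np.float64(9.2), np.float64(108.5)) top [676.  -93.7  42. ] (np.float64(8.9), np.float64(107.9))
pivot [547.1  52.7  61.5] 1.0 (np.float64(97.8), np.float64(164.6)) top [547.   52.4  60. ] (np.float64(97.8), np.float64(164.3))
tooth [584.3 -16.2  51.6] 0.3 (np.float64(81.0), np.float64(95.3)) top [581.2 -17.5  78. ] (np.float64(82.7), np.float64(93.6))
disc ((327.9405517578125, 238.8238067626953), (77.33187103271484, 80.28998565673828), 76.85405731201172) [ 569.4 -107.    70. ]
purp1 [360. -10.  50.]
purp2 [ 331. -181.   50.]
```

```bash
cat >> h.py <<'E'
def shift(x,y,z,yaw):
    st=r.sense(); R=Ro.from_euler('xyz',st["tcp_rot"]); d=R.inv().apply(np.array([x,y,z])-st["eef_pos"])/1000
    w=(R.inv()*Ro.from_euler('xyz',[np.pi,0,np.radians(yaw)])).as_rotvec(); return d.round(4),w.round(3)
E
python3 -c "
from h import *
print(shift(493.5,-200.2,207,125.2))"
```

```text
(array([-0.5283, -0.6926,  0.0009]), array([-0.   ,  0.   ,  0.699]))
```

Call:
send_rows:
  targets: [-0.015, -0.02, 0, 0, 0, 0.03, -1, -0.035, -0.046, 0, 0, 0, 0.06, -1, -0.057, -0.075, 0, 0, 0, 0.1, -1, -0.08, -0.105, 0, 0, 0, 0.13, -1, -0.103, -0.135, 0, 0, 0, 0.16, -1, -0.126, -0.165, 0, 0, 0, 0.2, -1, -0.149, -0.195, 0, 0, 0, 0.23, -1, -0.172, -0.225, 0, 0, 0, 0.26, -1, -0.195, -0.255, 0, 0, 0, 0.29, -1, -0.218, -0.285, 0, 0, 0, 0.32, -1, -0.241, -0.315, 0, 0, 0, 0.35, -1, -0.264, -0.346, 0, 0, 0, 0.35, -1]

```text
clock: 1.3
eef_pos: [326.7, 201.0, 208.1]
tcp_rot: [3.141, 0.0, 2.532]
contact_force: [0.8, 1.0, -0.5]
opening: 0.003
grasp_force: 0.0
```

Call:
send_rows:
  targets: [-0.01, -0.026, 0, 0, 0, 0.03, -1, -0.02, -0.055, 0, 0, 0, 0.06, -1, -0.035, -0.085, 0, 0, 0, 0.1, -1, -0.05, -0.115, 0, 0, 0, 0.13, -1, -0.06, -0.145, 0, 0, 0, 0.16, -1, -0.07, -0.17, 0, 0, 0, 0.2, -1, -0.08, -0.2, 0, 0, 0, 0.23, -1, -0.09, -0.23, 0, 0, 0, 0.26, -1, -0.1, -0.25, 0, 0, 0, 0.29, -1, -0.11, -0.27, 0, 0, 0, 0.32, -1, -0.11, -0.28, 0, 0, 0, 0.35, -1, -0.11, -0.28, 0, 0, 0, 0.35, -1]

```text
clock: 2.3
eef_pos: [256.1, -91.5, 207.9]
tcp_rot: [-3.141, 0.0, 2.179]
contact_force: [0.2, 0.1, 0.0]
opening: 0.001
grasp_force: 0.0
```

```bash
python3 -c "
from h import *
print(shift(493.5,-200.2,207,125.2), r.sense()['eef_pos'])
f=cams.grab_frame('wrist'); cv2.imwrite('pics/w1.png',f['color']); print(f['xyz'],f['attitude'],f['fx'])"
```

```text
(array([-0.2249,  0.1326,  0.0009]), array([-0.   ,  0.   , -0.006])) [256.07837444 -91.51937372 207.85876762]
[208.85872524 -22.42810355 373.09225135] [2.81172254e+00 2.84401479e-04 6.08658215e-01] 395.5960358921622
```

View pics/w1.png

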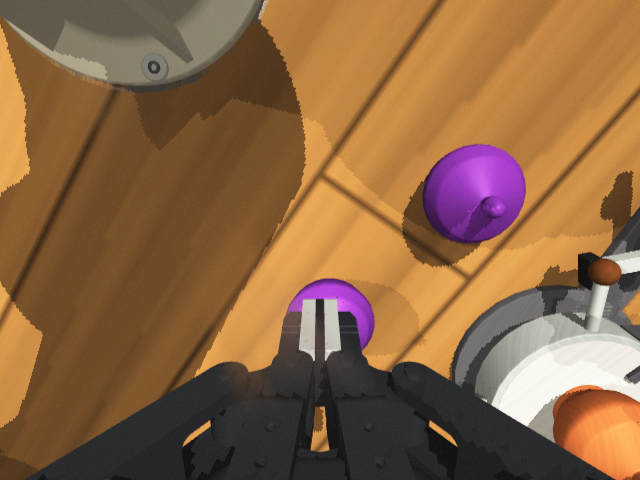

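The wrist view shows the shut fingers at (320,330) over the purple bowl. The turntable is lower right, with the spoke0 knob at (603,270). I'll go to the spoke1 side with the camera facing outward, away from the bowl.

```bash
python3 -c "
from h import *
print(r.sense()['qpos'].round(2),shift(495.3,-206.2,207,215.2))"
```

```text
[-0.35 -0.26  2.29  0.    1.12 -0.96] (array([-0.2315,  0.1295,  0.0009]), array([ 0.   ,  0.   , -1.575]))
```

Call:
send_rows:
  targets: [-0.01, 0.005, 0, 0, 0, -0.1, -1, -0.03, 0.017, 0, 0, 0, -0.22, -1, -0.055, 0.03, 0, 0, 0, -0.34, -1, -0.08, 0.045, 0, 0, 0, -0.46, -1, -0.105, 0.059, 0, 0, 0, -0.58, -1, -0.13, 0.073, 0, 0, 0, -0.7, -1, -0.155, 0.087, 0, 0, 0, -0.82, -1, -0.18, 0.1, 0, 0, 0, -0.94, -1, -0.2, 0.112, 0, 0, 0, -1.06, -1, -0.215, 0.12, 0, 0, 0, -1.18, -1, -0.225, 0.126, 0, 0, 0, -1.3, -1, -0.2315, 0.1295, 0, 0, 0, -1.4, -1]

```text
clock: 3.35
eef_pos: [497.9, -203.9, 207.4]
tcp_rot: [3.141, 0.0, -2.691]
contact_force: [-0.4, 0.8, -0.2]
opening: 0.0
grasp_force: 0.0
```

Call:
send_rows:
  targets: [0, 0, 0, 0, 0, -0.09, -1, 0, 0, 0, 0, 0, -0.175, -1, 0, 0, 0, 0, 0, -0.175, -1]

```text
clock: 3.6
eef_pos: [496.6, -203.5, 207.4]
tcp_rot: [3.141, -0.0, -2.518]
contact_force: [0.3, 0.1, -0.1]
opening: -0.003
grasp_force: 0.0
```

```bash
python3 -c "
from h import *
print(r.sense()['qpos'].round(2),shift(495.3,-206.2,50,215.2))
t=cams.grab_frame('top'); s=cams.grab_frame('scene')
# projected spots: TCP target and height
x=np.vstack([t['color'][150:310,270:430].repeat(2,0).repeat(2,1), s['color'][170:330,200:360].repeat(2,0).repeat(2,1)]);cv2.imwrite('pics/c3.png',cv2.resize(x,(300,600)))
"
```

```text
[-0.39  0.22  1.82  0.    1.1  -2.59] (array([ 0.0026, -0.0015,  0.1574]), array([ 0.001, -0.   ,  0.009]))
```

Call:
send_rows:
  targets: [0.0026, -0.003, 0.01, 0, 0, 0.009, -1, 0.0026, -0.003, 0.03, 0, 0, 0.009, -1, 0.0026, -0.003, 0.05, 0, 0, 0.009, -1, 0.0026, -0.003, 0.07, 0, 0, 0.009, -1, 0.0026, -0.003, 0.09, 0, 0, 0.009, -1, 0.0026, -0.003, 0.11, 0, 0, 0.009, -1, 0.0026, -0.003, 0.125, 0, 0, 0.009, -1, 0.0026, -0.003, 0.138, 0, 0, 0.009, -1, 0.0026, -0.003, 0.148, 0, 0, 0.009, -1, 0.0026, -0.003, 0.155, 0, 0, 0.009, -1, 0.0026, -0.003, 0.157, 0, 0, 0.009, -1, 0.0026, -0.003, 0.157, 0, 0, 0.009, -1]

```text
clock: 4.7
eef_pos: [495.4, -208.9, 50.4]
tcp_rot: [3.141, -0.0, -2.534]
contact_force: [-0.4, 0.3, 0.4]
opening: -0.004
grasp_force: 0.0
```

```bash
python3 - <<'E'
from h import *
import sys
t=cams.grab_frame('top'); s=cams.grab_frame('scene')
x=np.hstack([cv2.resize(t['color'][150:310,270:430],(400,400)), cv2.resize(s['color'][170:330,200:360],(400,400))]);cv2.imwrite('pics/c3.png',x)
E
cat > arc.py <<'E'
# shift in current tool frame for tool angle/offset: arc about the table axis, tool rotates with it
from h import *
import sys
c=np.array([569.4,-110.2]); st=r.sense(); p=st["eef_pos"]; v=p[:2]-c
print("r,ang",np.hypot(*v).round(1),np.degrees(np.arctan2(v[1],v[0])).round(1)%360,"yaw",np.degrees(st["tcp_rot"][2]).round(1),"F",st["contact_force"].round(1))
n=int(sys.argv[1]); tot=float(sys.argv[2])
yaw=np.degrees(st["tcp_rot"][2])
for k in range(1,n+1):
    a=-np.radians(tot*k/n); M=np.array([[np.cos(a),-np.sin(a)],[np.sin(a),np.cos(a)]]); q=c+M@v
    d,w=shift(*q,p[2],yaw+np.degrees(a)); print(d[:2].round(4),w[2].round(3))
E
python3 arc.py 6 12
```

```text
r,ang 123.2 233.4 yaw -145.2 F [-1.1 -0.3  0.6]
[0.0013 0.0041] 0.035
[0.0025 0.0082] 0.07
[0.0035 0.0124] 0.105
[0.0043 0.0166] 0.14
[0.005  0.0209] 0.175
[0.0056 0.0251] 0.209
```

View pics/c3.png

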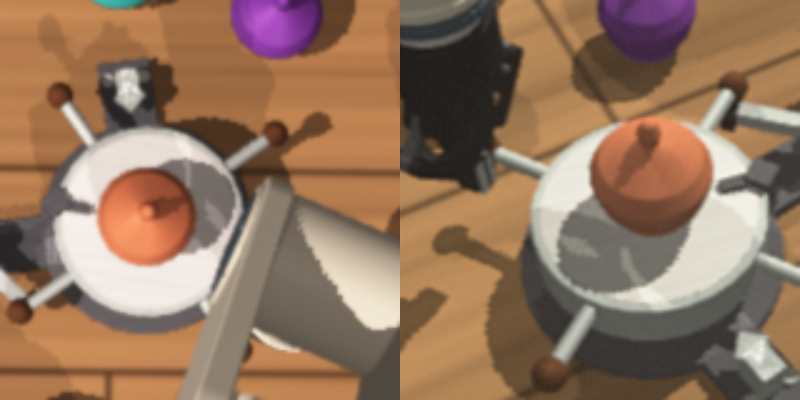

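Top and scene crops: the fingers stand beside the outer part of spoke1's bar at scene-crop (480,170), clear of the bowl. Now I'll close the gap straight, then sweep.

Call:
send_rows:
  targets: [0, 0.004, 0, 0, 0, 0, -1, 0, 0.009, 0, 0, 0, 0, -1, 0, 0.013, 0, 0, 0, 0, -1, 0, 0.015, 0, 0, 0, 0, -1, 0, 0.015, 0, 0, 0, 0, -1]

```text
clock: 5.22
eef_pos: [486.6, -196.1, 51.0]
tcp_rot: [3.141, -0.0, -2.533]
contact_force: [-0.9, 0.3, -0.1]
opening: -0.005
grasp_force: 0.0
```

```bash
python3 arc.py 12 24
```

```text
r,ang 119.4 226.1 yaw -145.1 F [-0.9  0.3 -0.1]
[0.0007 0.0041] 0.035
[0.0013 0.0082] 0.07
[0.0018 0.0124] 0.105
[0.0021 0.0165] 0.14
[0.0022 0.0207] 0.175
[0.0023 0.0249] 0.209
[0.0021 0.029 ] 0.244
[0.0018 0.0332] 0.279
[0.0014 0.0373] 0.314
[0.0009 0.0414] 0.349
[0.0001 0.0456] 0.384
[-0.0007  0.0496] 0.419
```

Call:
send_rows:
  targets: [0.0007, 0.0041, 0, 0, 0, 0.035, -1, 0.0013, 0.0082, 0, 0, 0, 0.07, -1, 0.0018, 0.0124, 0, 0, 0, 0.105, -1, 0.0021, 0.0165, 0, 0, 0, 0.14, -1, 0.0022, 0.0207, 0, 0, 0, 0.175, -1, 0.0023, 0.0249, 0, 0, 0, 0.209, -1, 0.0021, 0.029, 0, 0, 0, 0.244, -1, 0.0018, 0.0332, 0, 0, 0, 0.279, -1, 0.0014, 0.0373, 0, 0, 0, 0.314, -1, 0.0009, 0.0414, 0, 0, 0, 0.349, -1, 0.0001, 0.0456, 0, 0, 0, 0.384, -1, -0.0007, 0.0496, 0, 0, 0, 0.419, -1]

```text
clock: 6.22
eef_pos: [459.3, -155.4, 50.9]
tcp_rot: [-3.141, 0.0, -2.954]
contact_force: [-0.5, -0.5, -0.1]
opening: -0.001
grasp_force: 0.0
```

```bash
cat > table.py <<'E'
from h import *
c=np.array([569.4,-110.2]); YAW=8.2
t=cams.grab_frame("top"); cv2.imwrite("pics/t_last.png",t["color"])
h=cv2.cvtColor(t["color"],cv2.COLOR_BGR2HSV)
m=((h[...,0]<14)&(h[...,1]>120)&(h[...,2]<125)&(h[...,2]>30)).astype(np.uint8)
o=[]
for k in cv2.findContours(m,0,2)[0]:
    a=cv2.contourArea(k)
    if a<25 or a>160: continue
    M=cv2.moments(k); X=plane(t,M["m10"]/M["m00"],M["m01"]/M["m00"],60); v=X[:2]-c; R=np.hypot(*v)
    if 132<R<148: o.append((round(M["m10"]/M["m00"],1),round(M["m01"]/M["m00"],1),a,R.round(1),np.degrees(np.arctan2(v[1],v[0])).round(1), ))
for x in o: print(*x,"mod90",round(x[-1]%90,1),"turn left (deg)",round((x[-1]-45-YAW+30)%90-30,1))
E
python3 table.py; python3 arc.py 1 24
```

```text
277.5 274.5 54.5 139.7 125.0 mod90 35.0 turn left (deg) -18.2
293.6 187.2 56.0 143.3 34.8 mod90 34.8 turn left (deg) -18.4
r,ang 119.3 202.0 yaw -169.4 F [ 0.1  1.1 -1. ]
[-0.0005  0.0496] 0.419
```

Run:
```python
from h import *
t=cams.grab_frame('top'); s=cams.grab_frame('scene'); w=cams.grab_frame('wrist')
p=r.sense()['eef_pos']; print(proj(t,p),proj(s,p),proj(w,p))
for f in (s,w):
    u=tuple(int(i) for i in proj(f,p)); cv2.circle(f['color'],u,3,(0,255,0),1)
x=np.hstack([cv2.resize(s['color'][150:330,200:380],(400,400)), cv2.resize(w['color'],(400,400))]);cv2.imwrite('pics/c4.png',x)
```

```text
[348.92302515 288.69818514] [252.29147412 226.90009832] [317.95805175 292.27788546]
```

View pics/c4.png

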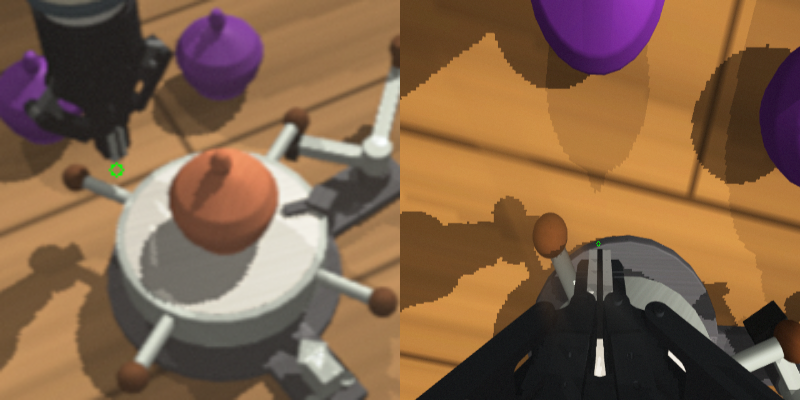

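In this view the fingertips at scene-crop (118,155) are already past spoke1, whose knob is at (75,177), and the table hasn't moved. The tips appear about 15–19 mm above the reported TCP (117,170), so they passed over the bar. I'll measure the tip height, then go back and lower the hand.

Run:
```python
from h import *
s=cams.grab_frame('scene'); w=cams.grab_frame('wrist')
a=(200+(118+.5)*.45-.5,150+(157+.5)*.45-.5); b=((200+.5)*1.6-.5,(249+.5)*1.2-.5)
print(tri(ray(s,*a),ray(w,*b)), r.sense()['eef_pos'])
print(shift(490.6,-202,80,-144.8),shift(490.6,-202,32,-144.8))
```

```text
(array([ 456.20624266, -153.48809238,   64.48146781]), np.float64(4.240590690973386)) [ 459.47715233 -155.79908158   50.89421655]
(array([-0.0218, -0.0513, -0.0291]), array([-0.   ,  0.   , -0.424])) (array([-0.0218, -0.0512,  0.0189]), array([-0.   ,  0.   , -0.424]))
```

Call:
send_rows:
  targets: [0, 0, -0.015, 0, 0, 0, -1, 0, 0, -0.03, 0, 0, 0, -1, -0.003, -0.008, -0.03, 0, 0, -0.07, -1, -0.008, -0.018, -0.03, 0, 0, -0.16, -1, -0.013, -0.03, -0.03, 0, 0, -0.26, -1, -0.018, -0.042, -0.03, 0, 0, -0.36, -1, -0.022, -0.051, -0.03, 0, 0, -0.424, -1, -0.022, -0.051, -0.03, 0, 0, -0.424, -1, -0.022, -0.051, -0.015, 0, 0, -0.424, -1, -0.022, -0.051, 0.003, 0, 0, -0.424, -1, -0.022, -0.051, 0.017, 0, 0, -0.424, -1, -0.022, -0.051, 0.021, 0, 0, -0.424, -1]

```text
clock: 7.52
eef_pos: [488.6, -200.7, 27.9]
tcp_rot: [3.139, -0.002, -2.53]
contact_force: [-1.1, 0.0, 0.1]
opening: 0.002
grasp_force: 0.0
```

Call:
send_rows:
  targets: [0, 0.004, 0, 0, 0, 0, -1, 0, 0.007, 0, 0, 0, 0, -1, 0, 0.007, 0, 0, 0, 0, -1]

```text
clock: 7.77
eef_pos: [486.1, -195.3, 30.4]
tcp_rot: [-3.142, 0.0, -2.529]
contact_force: [-0.1, -0.7, 1.1]
opening: 0.002
grasp_force: 0.0
```

```bash
python3 arc.py 1 12
```

```text
r,ang 119.1 225.6 yaw -144.9 F [-0.1 -0.7  1.1]
[0.002  0.0248] 0.209
```

Same arc, half a call first, to check for contact.

Call:
send_rows:
  targets: [0.0007, 0.0041, 0, 0, 0, 0.035, -1, 0.0013, 0.0082, 0, 0, 0, 0.07, -1, 0.0018, 0.0124, 0, 0, 0, 0.105, -1, 0.0021, 0.0165, 0, 0, 0, 0.14, -1, 0.0022, 0.0207, 0, 0, 0, 0.175, -1, 0.0023, 0.0249, 0, 0, 0, 0.209, -1]

```text
clock: 8.27
eef_pos: [471.3, -177.1, 31.0]
tcp_rot: [-3.139, 0.002, -2.739]
contact_force: [1.3, -0.9, -0.3]
opening: -0.0
grasp_force: 0.9
```

```bash
python3 table.py; python3 arc.py 1 24
```

```text
272.0 264.7 49.0 139.9 114.7 mod90 24.7 turn left (deg) -28.5
303.0 182.0 61.0 143.3 25.0 mod90 25.0 turn left (deg) -28.2
r,ang 119.1 213.8 yaw -157.1 F [ 0.3 -0.7  0.2]
[-0.001   0.0495] 0.419
```

Call:
send_rows:
  targets: [0.0007, 0.0041, 0, 0, 0, 0.035, -1, 0.0013, 0.0082, 0, 0, 0, 0.07, -1, 0.0018, 0.0124, 0, 0, 0, 0.105, -1, 0.0021, 0.0165, 0, 0, 0, 0.14, -1, 0.0022, 0.0207, 0, 0, 0, 0.175, -1, 0.0023, 0.0249, 0, 0, 0, 0.209, -1, 0.0021, 0.029, 0, 0, 0, 0.244, -1, 0.0018, 0.0332, 0, 0, 0, 0.279, -1, 0.0014, 0.0373, 0, 0, 0, 0.314, -1, 0.0009, 0.0414, 0, 0, 0, 0.349, -1, 0.0001, 0.0456, 0, 0, 0, 0.384, -1, -0.0007, 0.0496, 0, 0, 0, 0.419, -1]

```text
clock: 9.32
eef_pos: [452.2, -131.2, 30.8]
tcp_rot: [-3.141, 0.002, 3.126]
contact_force: [1.2, -2.3, 1.5]
opening: -0.002
grasp_force: 1.2
```

```bash
python3 table.py; python3 arc.py 1 24
```

```text
266.0 239.4 59.5 141.7 90.8 mod90 0.8 turn left (deg) 37.6
r,ang 119.3 189.8 yaw 179.0 F [-0.2 -0.3  0.2]
[-0.001   0.0496] 0.419
```

Call:
send_rows:
  targets: [0.0007, 0.0041, 0, 0, 0, 0.035, -1, 0.0013, 0.0082, 0, 0, 0, 0.07, -1, 0.0018, 0.0124, 0, 0, 0, 0.105, -1, 0.0021, 0.0165, 0, 0, 0, 0.14, -1, 0.0022, 0.0207, 0, 0, 0, 0.175, -1, 0.0023, 0.0249, 0, 0, 0, 0.209, -1, 0.0021, 0.029, 0, 0, 0, 0.244, -1, 0.0018, 0.0332, 0, 0, 0, 0.279, -1, 0.0014, 0.0373, 0, 0, 0, 0.314, -1, 0.0009, 0.0414, 0, 0, 0, 0.349, -1, 0.0001, 0.0456, 0, 0, 0, 0.384, -1, -0.0007, 0.0496, 0, 0, 0, 0.419, -1]

```text
clock: 10.37
eef_pos: [453.3, -81.4, 30.5]
tcp_rot: [3.142, 0.001, 2.708]
contact_force: [0.3, -2.0, 2.0]
opening: 0.002
grasp_force: 1.3
```

```bash
python3 table.py; python3 arc.py 6 9
python3 - <<'E'
from h import *
s=cams.grab_frame('scene');t=cams.grab_frame('top')
x=np.hstack([cv2.resize(s['color'][170:350,210:390],(400,400),interpolation=2), cv2.resize(t['color'][160:310,240:390],(400,400),interpolation=2)]);cv2.imwrite('pics/c5.png',x)
E
```

```text
353.2 181.0 52.5 144.1 -21.8 mod90 68.2 turn left (deg) 15.0
r,ang 119.6 165.8 yaw 155.0 F [ 0.9  0.7 -0.1]
[0.0005 0.0031] 0.026
[0.001  0.0062] 0.052
[0.0014 0.0093] 0.079
[0.0017 0.0124] 0.105
[0.0019 0.0155] 0.131
[0.0021 0.0187] 0.157
```

View pics/c5.png

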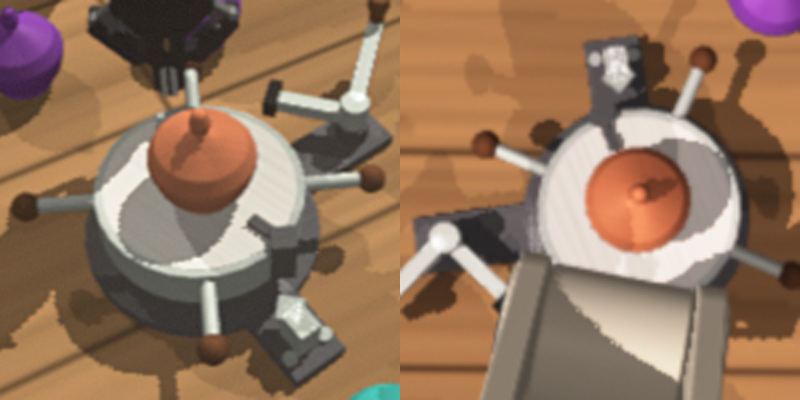

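The scene crop shows the tooth at (285,235) just short of the wedge tip (295,310), and the finger at (170,80) behind spoke1. About 14° remain.

Call:
send_rows:
  targets: [0.0005, 0.0031, 0, 0, 0, 0.026, -1, 0.001, 0.0062, 0, 0, 0, 0.052, -1, 0.0014, 0.0093, 0, 0, 0, 0.079, -1, 0.0017, 0.0124, 0, 0, 0, 0.105, -1, 0.0019, 0.0155, 0, 0, 0, 0.131, -1, 0.0021, 0.0187, 0, 0, 0, 0.157, -1, 0.0021, 0.0187, 0, 0, 0, 0.157, -1]

```text
clock: 11.1
eef_pos: [458.9, -63.4, 30.0]
tcp_rot: [3.141, 0.0, 2.552]
contact_force: [0.6, 0.4, -0.6]
opening: -0.001
grasp_force: 0.0
```

```bash
python3 table.py; python3 arc.py 6 6
python3 - <<'E'
from h import *
s=cams.grab_frame('scene');t=cams.grab_frame('top')
x=np.hstack([cv2.resize(s['color'][260:330,305:375],(400,400),interpolation=2), cv2.resize(t['color'][165:235,290:360],(400,400),interpolation=2)]);cv2.imwrite('pics/c6.png',x)
E
```

```text
276.3 205.0 56.5 142.2 57.6 mod90 57.6 turn left (deg) 4.4
362.1 185.4 45.0 144.2 -30.8 mod90 59.2 turn left (deg) 6.0
r,ang 120.0 157.1 yaw 146.3 F [-0.7  0.  -0.6]
[0.0004 0.0021] 0.017
[0.0007 0.0041] 0.035
[0.001  0.0062] 0.052
[0.0013 0.0083] 0.07
[0.0015 0.0104] 0.087
[0.0017 0.0124] 0.105
```

View pics/c6.png

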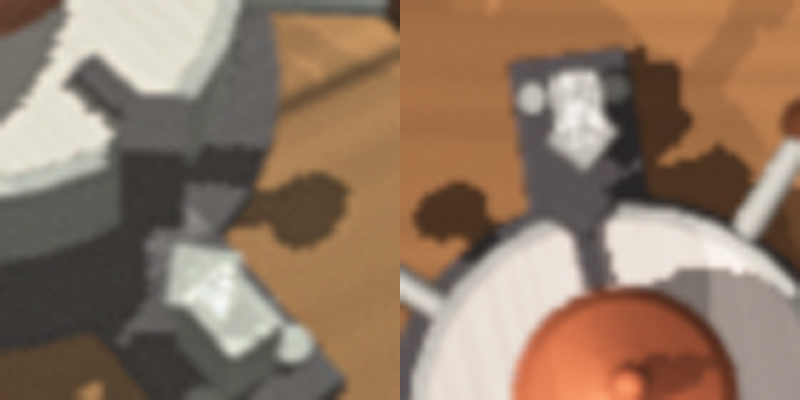

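Crop 6 shows the tooth rib leaning left at (600,260), with the wedge tip at (585,170) and about 5° still to go. I'll push 4.5°, then back off and measure from the wrist camera.

Call:
send_rows:
  targets: [0.0004, 0.0021, 0, 0, 0, 0.017, -1, 0.0007, 0.0041, 0, 0, 0, 0.035, -1, 0.001, 0.0062, 0, 0, 0, 0.052, -1, 0.0013, 0.0083, 0, 0, 0, 0.07, -1, 0.0014, 0.0094, 0, 0, 0, 0.079, -1, 0.0014, 0.0094, 0, 0, 0, 0.079, -1]

```text
clock: 11.75
eef_pos: [462.9, -54.6, 29.8]
tcp_rot: [3.141, -0.0, 2.471]
contact_force: [0.1, 0.4, -0.4]
opening: -0.001
grasp_force: 0.2
```

Call:
send_rows:
  targets: [0, -0.005, 0, 0, 0, 0, -1, 0, -0.01, 0, 0, 0, 0, -1, 0, -0.012, 0, 0, 0, 0, -1, 0, -0.012, -0.03, 0, 0, 0, -1, 0, -0.012, -0.065, 0, 0, 0, -1, 0, -0.012, -0.105, 0, 0, 0, -1, 0, -0.012, -0.145, 0, 0, 0, -1, 0, -0.012, -0.185, 0, 0, 0, -1, 0, -0.012, -0.22, 0, 0, 0, -1, 0, -0.012, -0.25, 0, 0, 0, -1, 0, -0.012, -0.26, 0, 0, 0, -1, 0, -0.012, -0.26, 0, 0, 0, -1]

```text
clock: 12.75
eef_pos: [456.7, -64.7, 292.5]
tcp_rot: [3.139, 0.005, 2.471]
contact_force: [0.4, 0.6, 0.6]
opening: 0.001
grasp_force: 0.0
```

```bash
python3 table.py
python3 - <<'E'
from h import *
s=r.sense();print(s['eef_pos'],s['tcp_rot'],s['qpos'].round(2)); w=cams.grab_frame('wrist'); print(w['xyz'],w['attitude'])
for X in((674,-95,42),(569,-111,70),(547,52,60),(668,-97,78)): print(proj(w,X).round())
# wrist pose wanted: tool at (470,-150,290), yaw 0 -> camera ~83 mm ahead (+x), tilted
for q in((560,-240,330,90),(420,-110,330,0),(520,-110,330,0)): print(q,shift(*q))
E
```

```text
380.1 275.6 61.0 139.7 -125.1 mod90 54.9 turn left (deg) 1.7
278.9 200.9 57.5 142.8 53.1 mod90 53.1 turn left (deg) -0.1
366.0 188.4 60.5 143.4 -35.2 mod90 54.8 turn left (deg) 1.6
[455.57723097 -64.50081181 290.27158684] [3.14051275e+00 1.76691471e-03 2.47156131e+00] [-0.14  0.01  1.87  0.    1.26 -1.04]
[390.32949986 -12.12002971 455.38898199] [ 2.81037310e+00 -1.13839544e-03  9.00782406e-01]
[411. 341.]
[350. 298.]
[465. 189.]
[413. 356.]
(560, -240, 330, 90) (array([-0.1915, -0.0723, -0.0413]), array([-0.001, -0.   ,  0.901]))
(420, -110, 330, 0) (array([-0.0011, -0.0574, -0.0411]), array([-1.000e-03,  0.000e+00,  2.472e+00]))
(520, -110, 330, 0) (array([-0.0795,  0.0047, -0.0412]), array([-1.000e-03,  0.000e+00,  2.472e+00]))
```

Run:
```python
from h import *
w=cams.grab_frame('wrist');t=cams.grab_frame('top');s=cams.grab_frame('scene')
print([proj(t,X).round(1) for X in((674,-95,42),(569.1,-111.3,60),(569.1,-111.3,75),(547,52.4,60))])
g=lambda f,u,v,n=35:cv2.resize(f['color'][v-n:v+n,u-n:u+n],(400,400),interpolation=2)
cv2.imwrite('pics/c7.png',np.hstack([g(s,340,295),g(t,325,200)]))
```

```text
[array([322.7, 194.7]), array([329.7, 239.4]), array([329.9, 238.7]), array([256.4, 248.4])]
```

View pics/c7.png

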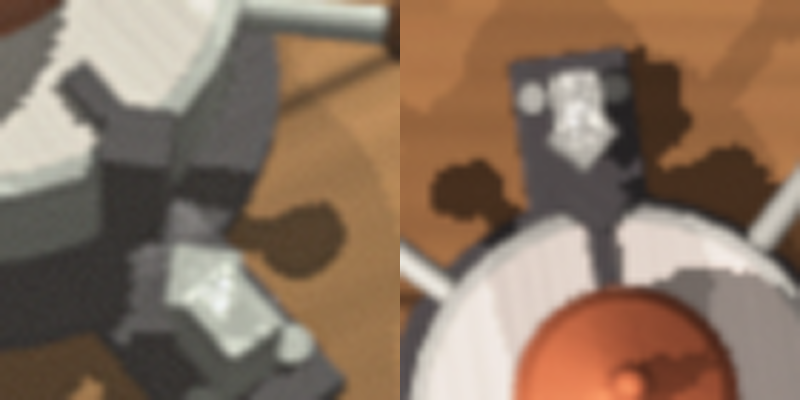

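The top crop shows the rib (600,255) now running towards the wedge tip (585,170). I'll check it numerically from the same view.

Run:
```python
from h import *
t=cams.grab_frame('top'); g=cv2.cvtColor(t['color'],cv2.COLOR_BGR2GRAY).astype(float); c=np.array([569.2,-111.0])
A=lambda X:np.degrees(np.arctan2(X[1]-c[1],X[0]-c[0]))
for v in range(206,214):
    row=g[v,318:334]; wt=np.clip(150-row,0,None); u=(wt*np.arange(318,334)).sum()/wt.sum(); X=plane(t,u,v,75); print(v,round(u,2),X[:2].round(1),A(X).round(2))
print("wedge rows")
for v in range(178,197):
    row=g[v,312:336]; wt=np.clip(row-130,0,None)
    if wt.sum()>60 and (v>183): u=(wt*np.arange(312,336)).sum()/wt.sum(); X=plane(t,u,v,48); print(v,round(u,2),X[:2].round(1),A(X).round(2),(wt>0).sum())
h=cv2.cvtColor(t['color'],cv2.COLOR_BGR2HSV)
# lug edges (dark vs wood: low saturation), z=12
for v in (177,180,184,188,192,195,198):
    m=np.nonzero(h[v,300:345,1]<80)[0]+300; print(v,m.min(),m.max(),A(plane(t,(m.min()+m.max())/2,v,20)).round(1))
```

```text
206 324.98 [642.4 -99.6] 8.82
207 325.03 [640.1 -99.8] 9.0
208 325.38 [ 637.9 -100.6] 8.64
209 325.58 [ 635.6 -101. ] 8.52
210 325.73 [ 633.4 -101.4] 8.51
211 325.83 [ 631.1 -101.6] 8.61
212 325.93 [ 628.9 -101.9] 8.69
213 326.04 [ 626.6 -102.1] 8.78
wedge rows
184 320.37 [697.7 -89.4] 9.56 10
185 321.09 [695.4 -91. ] 8.99 9
186 321.17 [693.1 -91.2] 9.06 9
187 321.25 [690.8 -91.5] 9.13 10
188 321.39 [688.5 -91.8] 9.16 10
189 321.01 [686.1 -90.9] 9.74 10
190 320.98 [683.8 -90.9] 9.95 9
191 321.3 [681.5 -91.6] 9.78 7
192 321.56 [679.2 -92.3] 9.66 5
177 309 329 9.2
180 310 330 8.7
184 310 330 9.3
188 311 331 8.9
192 311 331 9.6
195 312 332 8.9
198 312 332 9.5
```

Rib and tooth sit at 8.7°, the wedge and its lug at 9.0–9.5°, and the brake pivot implies 7.7°. The tooth is aligned within about 1° against a tolerance of 2.9°. On to the brake.

```bash
python3 -c "
from h import *
print(shift(492.4,145.5,200,138),shift(492.4,145.5,42,138))"
```

```text
(array([0.1002, 0.1881, 0.088 ]), array([-0.002, -0.003,  0.063])) (array([0.0997, 0.1883, 0.246 ]), array([-0.002, -0.003,  0.063]))
```

Call:
send_rows:
  targets: [0.008, 0.015, 0, 0, 0, 0.01, -1, 0.021, 0.04, 0, 0, 0, 0.02, -1, 0.036, 0.067, 0, 0, 0, 0.03, -1, 0.051, 0.096, 0.01, 0, 0, 0.04, -1, 0.066, 0.125, 0.03, 0, 0, 0.05, -1, 0.081, 0.153, 0.05, 0, 0, 0.06, -1, 0.092, 0.175, 0.07, 0, 0, 0.063, -1, 0.099, 0.186, 0.085, 0, 0, 0.063, -1, 0.1, 0.188, 0.095, 0, 0, 0.063, -1, 0.1, 0.188, 0.1, 0, 0, 0.063, -1, 0.1, 0.188, 0.1, 0, 0, 0.063, -1]

```text
clock: 13.97
eef_pos: [492.5, 144.4, 188.2]
tcp_rot: [-3.139, -0.001, 2.409]
contact_force: [-0.5, -1.1, -0.1]
opening: -0.001
grasp_force: 0.0
```

Call:
send_rows:
  targets: [0, 0, 0.01, 0, 0, 0, -1, 0, 0, 0.03, 0, 0, 0, -1, 0, 0, 0.055, 0, 0, 0, -1, 0, 0, 0.08, 0, 0, 0, -1, 0, 0, 0.105, 0, 0, 0, -1, 0, 0, 0.125, 0, 0, 0, -1, 0, 0, 0.14, 0, 0, 0, -1, 0, 0, 0.146, 0, 0, 0, -1, 0, 0, 0.146, 0, 0, 0, -1]

```text
clock: 14.72
eef_pos: [493.1, 144.2, 42.9]
tcp_rot: [-3.14, -0.001, 2.408]
contact_force: [-0.4, -0.7, 1.3]
opening: -0.001
grasp_force: 0.0
```

```bash
sed -e 's/569.4,-110.2/547.0,52.5/' -e 's/a=-np/a=np/' arc.py > barc.py; python3 barc.py 12 36; python3 table.py
```

```text
r,ang 106.4 120.4 yaw 138.0 F [-0.4 -0.7  1.3]
[ 0.0015 -0.0054] -0.052
[ 0.0028 -0.0108] -0.105
[ 0.0038 -0.0163] -0.157
[ 0.0044 -0.0218] -0.209
[ 0.0048 -0.0274] -0.262
[ 0.0049 -0.0329] -0.314
[ 0.0047 -0.0385] -0.367
[ 0.0043 -0.044 ] -0.419
[ 0.0035 -0.0496] -0.471
[ 0.0024 -0.055 ] -0.524
[ 0.0011 -0.0604] -0.576
[-0.0006 -0.0658] -0.628
291.8 288.1 45.0 137.2 143.3 mod90 53.3 turn left (deg) 0.1
380.1 275.4 58.0 139.4 -124.9 mod90 55.1 turn left (deg) 1.9
266.2 234.8 153.0 141.7 86.6 mod90 86.6 turn left (deg) 33.4
279.4 200.2 42.0 143.0 52.4 mod90 52.4 turn left (deg) -0.8
```

Call:
send_rows:
  targets: [0.0015, -0.0054, 0, 0, 0, -0.052, -1, 0.0028, -0.0108, 0, 0, 0, -0.105, -1, 0.0038, -0.0163, 0, 0, 0, -0.157, -1, 0.0044, -0.0218, 0, 0, 0, -0.209, -1, 0.0048, -0.0274, 0, 0, 0, -0.262, -1, 0.0049, -0.0329, 0, 0, 0, -0.314, -1, 0.0047, -0.0385, 0, 0, 0, -0.367, -1, 0.0043, -0.044, 0, 0, 0, -0.419, -1, 0.0035, -0.0496, 0, 0, 0, -0.471, -1, 0.0024, -0.055, 0, 0, 0, -0.524, -1, 0.0011, -0.0604, 0, 0, 0, -0.576, -1, -0.0006, -0.0658, 0, 0, 0, -0.628, -1]

```text
clock: 15.77
eef_pos: [450.9, 95.9, 45.3]
tcp_rot: [3.14, 0.002, 3.039]
contact_force: [-0.7, 1.9, 0.2]
opening: 0.003
grasp_force: 1.0
```

```bash
python3 barc.py 12 18; python3 table.py
python3 - <<'E'
from h import *
s=cams.grab_frame('scene');t=cams.grab_frame('top')
g=lambda f,u,v,n=60:cv2.resize(f['color'][v-n:v+n,u-n:u+n],(400,400),interpolation=2)
cv2.imwrite('pics/c8.png',np.hstack([g(s,360,200),g(t,260,260)]))
E
```

```text
r,ang 105.5 155.7 yaw 174.1 F [-0.7  1.9  0.2]
[ 0.0008 -0.0026] -0.026
[ 0.0016 -0.0053] -0.052
[ 0.0023 -0.008 ] -0.079
[ 0.0029 -0.0106] -0.105
[ 0.0035 -0.0133] -0.131
[ 0.004  -0.0161] -0.157
[ 0.0044 -0.0188] -0.183
[ 0.0047 -0.0215] -0.209
[ 0.005  -0.0243] -0.236
[ 0.0052 -0.027 ] -0.262
[ 0.0053 -0.0298] -0.288
[ 0.0054 -0.0326] -0.314
291.7 288.1 49.0 137.3 143.1 mod90 53.1 turn left (deg) -0.1
279.3 200.3 43.0 143.0 52.5 mod90 52.5 turn left (deg) -0.7
366.3 187.9 45.0 144.6 -35.2 mod90 54.8 turn left (deg) 1.6
```

View pics/c8.png

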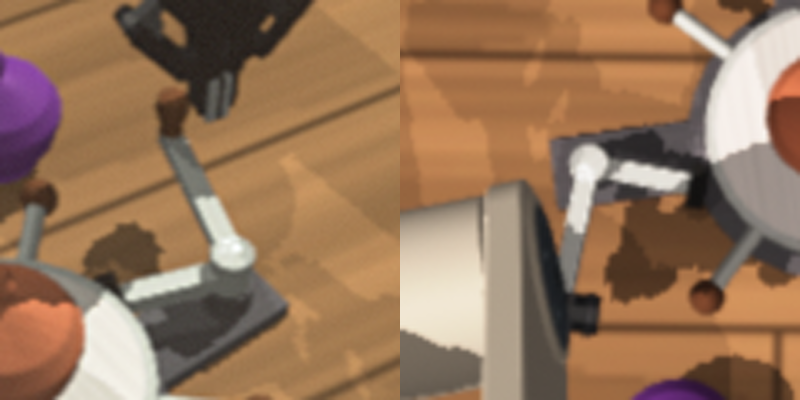

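The scene crop shows the finger at (215,95) behind the knob (170,115), the handle most of the way over and the pad close to the rim. I'll push the remaining 18°, watching the force.

Call:
send_rows:
  targets: [0.0008, -0.0026, 0, 0, 0, -0.026, -1, 0.0016, -0.0053, 0, 0, 0, -0.052, -1, 0.0023, -0.008, 0, 0, 0, -0.079, -1, 0.0029, -0.0106, 0, 0, 0, -0.105, -1, 0.0035, -0.0133, 0, 0, 0, -0.131, -1, 0.004, -0.0161, 0, 0, 0, -0.157, -1, 0.0044, -0.0188, 0, 0, 0, -0.183, -1, 0.0047, -0.0215, 0, 0, 0, -0.209, -1, 0.005, -0.0243, 0, 0, 0, -0.236, -1, 0.0052, -0.027, 0, 0, 0, -0.262, -1, 0.0053, -0.0298, 0, 0, 0, -0.288, -1, 0.0053, -0.0298, 0, 0, 0, -0.288, -1]

```text
clock: 16.92
eef_pos: [442.8, 66.8, 44.6]
tcp_rot: [-3.141, 0.002, -2.959]
contact_force: [-0.2, -0.2, -0.1]
opening: -0.001
grasp_force: 0.1
```

```bash
python3 barc.py 4 4
```

```text
r,ang 105.2 172.2 yaw -169.5 F [-0.2 -0.2 -0.1]
[ 0.0006 -0.0017] -0.017
[ 0.0011 -0.0035] -0.035
[ 0.0016 -0.0053] -0.052
[ 0.0021 -0.007 ] -0.07
```

Call:
send_rows:
  targets: [0.0006, -0.0017, 0, 0, 0, -0.017, -1, 0.0011, -0.0035, 0, 0, 0, -0.035, -1, 0.0011, -0.0035, 0, 0, 0, -0.035, -1]

```text
clock: 17.17
eef_pos: [441.5, 63.1, 44.0]
tcp_rot: [-3.142, 0.001, -2.923]
contact_force: [0.7, 0.3, 1.3]
opening: 0.003
grasp_force: 0.3
```

Call:
send_rows:
  targets: [0.0006, -0.0017, 0, 0, 0, -0.017, -1, 0.0006, -0.0017, 0, 0, 0, -0.017, -1]

```text
clock: 17.33
eef_pos: [441.3, 61.5, 43.9]
tcp_rot: [3.141, 0.001, -2.906]
contact_force: [1.3, 3.9, 1.6]
opening: -0.001
grasp_force: 1.7
```

Call:
send_rows:
  targets: [0.0006, -0.0017, 0, 0, 0, -0.017, -1, 0.0006, -0.0017, 0, 0, 0, -0.017, -1]

```text
clock: 17.5
eef_pos: [441.1, 61.1, 43.9]
tcp_rot: [3.139, 0.001, -2.89]
contact_force: [-0.9, 15.9, 1.5]
opening: 0.0
grasp_force: 7.3
```

The force rose to 16 N, so the lever is on its stop. I'll back off, rise, and check.

Call:
send_rows:
  targets: [0, 0.005, 0, 0, 0, 0, -1, 0, 0.015, 0, 0, 0, 0, -1, 0, 0.025, 0, 0, 0, 0, -1, 0, 0.028, -0.01, 0, 0, 0, -1, 0, 0.028, -0.04, 0, 0, 0, -1, 0, 0.028, -0.08, 0, 0, 0, -1, 0, 0.028, -0.12, 0, 0, 0, -1, 0, 0.028, -0.155, 0, 0, 0, -1, 0, 0.028, -0.18, 0, 0, 0, -1, 0, 0.028, -0.19, 0, 0, 0, -1, 0, 0.028, -0.19, 0, 0, 0, -1]

```text
clock: 18.42
eef_pos: [435.1, 87.1, 236.6]
tcp_rot: [-3.141, 0.005, -2.889]
contact_force: [-0.3, 0.3, -0.4]
opening: 0.001
grasp_force: 0.0
```

Call:
send_rows:
  targets: [-0.005, 0.015, 0, 0, 0, 0, -1, -0.01, 0.04, 0, 0, 0, 0, -1, -0.015, 0.075, 0, 0, 0, 0, -1, -0.02, 0.11, 0, 0, 0, 0, -1, -0.02, 0.145, 0, 0, 0, 0, -1, -0.02, 0.175, 0, 0, 0, 0, -1, -0.02, 0.19, 0, 0, 0, 0, -1, -0.02, 0.2, 0, 0, 0, 0, -1, -0.02, 0.2, 0, 0, 0, 0, -1]

```text
clock: 19.17
eef_pos: [402.1, 286.3, 232.2]
tcp_rot: [-3.141, -0.002, -2.887]
contact_force: [-0.7, -0.2, -0.1]
opening: 0.004
grasp_force: 0.0
```

```bash
python3 table.py
python3 - <<'E'
from h import *
s=cams.grab_frame('scene');t=cams.grab_frame('top'); print(r.sense()['eef_pos'])
g=lambda f,u,v,n=85:cv2.resize(f['color'][v-n:v+n,u-n:u+n],(400,400),interpolation=2)
cv2.imwrite('pics/c9.png',np.hstack([g(s,330,240),g(t,300,240)]))
E
```

```text
279.0 200.8 56.0 142.8 53.0 mod90 53.0 turn left (deg) -0.2
366.2 188.1 49.5 144.1 -35.2 mod90 54.8 turn left (deg) 1.6
[403.08508512 284.2962215  233.07033012]
```

View pics/c9.png

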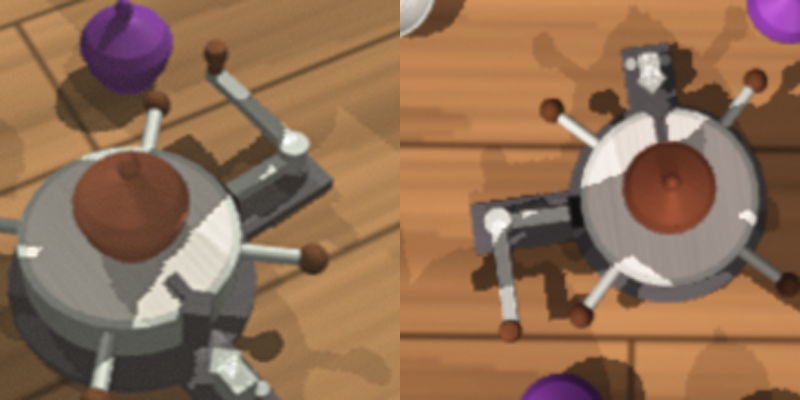

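The top crop shows the handle along the stand's -x (knob at (510,330)), the pad at the rim (575,210), the rib pointing at the wedge (650,85), and the bowl upright in the middle. The arm is clear of everything.

```bash
python3 -c "
from h import *
print(r.sign_off())"
```

```text
the job is handed in; nothing more can be done
None
```

The job is handed in at about 19 s of the 56 s: the tooth stands at the index wedge (within about 1° by camera), the brake lever is pushed to its stop with the pad at the rim, the bowl is upright and untouched, and the arm is clear; the sign-off returned no verdict.

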